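# Release a roll of tape from the lever dispenser

## Task

Let the roll of packing tape out of the bench dispenser: press the dispenser's lever down with your fingertips as far as it goes so that its lid lifts fully, and keep it down until the roll has rolled out and lies in the catch tray. Then let the lever come back up slowly under your fingertips until the lid is shut, so that the lid never snaps or slams, and move clear. Work it by the lever alone: do not touch the roll or the lid, and leave everything else on the bench where it stands.

Things in the scene. Friction and masses are not known exactly. Their poses are not given: they have to be found in the camera images.
- dispenser: Grey and white bench dispenser, fixed. Origin on the bench under the lid; own y runs down the sloping run (54 mm wide, 0.14 rad) to the tray, own -x side faces the robot, z up. Extends x -73 to +37, y -145 to +190 mm. Grey gear housing x -71 to -31, y -143 to -93, 173 mm high. Lid across the run at y 0; hopper at y < 0; open catch tray y 0 to 182 mm, then an end stop.
- lever (a joint): Lever angle, rad: 0 = rest (up), 0.72 = fully down at its stop. Pivot parallel to dispenser y, at dispenser x -60, y -118, z 125 mm; arm points to -x, 0.38 rad above level at 0, 0.34 below at 0.72. Geared to the lid, which turns twice as far. A spring (2 to 6 N at the paddle) returns both: the lever follows the fingertip up; let go, it snaps up and the lid slams.
- lever_pad (a point): Centre of the upper face of the flat black paddle at the lever's end, 160 mm from the pivot; paddle 44 mm along the arm, 60 mm across (dispenser y), 10 mm thick. Moves with the lever: about 189 mm above the bench at rest, 76 mm when fully down. Its x axis points along the arm to the pivot, z out of the upper face.
- lid (a joint): Lid angle, rad: 0 = shut (hanging upright), 1.44 = fully lifted. Aluminium flap 50 mm wide, 100 mm long, hinged at its upper edge 158 mm above the bench at dispenser y 0; swings out and up over the tray. The roll passes once it is lifted past about 1.1. Eased down it takes two seconds or more to shut; over 1.5 rad/s in the last 0.7 rad is a slam.
- lid_edge (a point): Middle of the lid's free edge with its rubber strip.
- roll: White roll of packing tape, 94 mm diameter, 48 mm wide, 0.14 kg, standing on its rim in the hopper and leaning on the lid; it rolls down into the tray by itself in about a second when the lid is lifted. Origin: centre of one flat face; own z along the roll's axis.
- roll_center (a point): Centre of that roll (its middle).
- tray_rest (a point): Where the roll's centre lies when the roll rests in the catch tray against the end stop.
- tape_gun: Bystander: red hand tape dispenser lying on the bench, 70x262x92 mm; origin under its centre.
- sticker_carton: Bystander: small white carton, 73x108x52 mm; origin at the centre of its underside.
- brush: Bystander: wooden-handled grinder brush lying on the bench, 21x140x21 mm; origin under its centre.
- scale: Bystander: flat black pocket scale, 80x139x19 mm; origin under its centre.
There are look-alikes about, which are no part of the job. Leave any yellow look-alike of the roll alone.

How it is judged:
By the outcome, as a careful person would: the job done as asked, in the order asked, and still so for the second after the job is handed in, with the robot touching nothing.
It also fails if it takes over 42 s, if anything falls off the work surface, if the arm or the gripper's body presses on something with over 40 N, if the wrist force passes 120 N, or if a joint passes its speed limit or range.

## Robot

A 7-joint arm with a two-finger parallel gripper is mounted at the origin on a cart in front of the work surface, level with it; the furniture and walls round the work are solid. World frame = base frame: x ahead of the robot, y to its left, z up, the work surface at z = 0. Lengths are in m, angles in rad, forces in N, time in s.
With the tool pointing down it reaches from about 0.4 to 0.85 m from the base axis. Payload 6.9 kg.
Tool frame: the origin (TCP) lies at the very end of the fingers, on their centre line; the grasp point (between the pads) lies robot.tcp_to_grasp behind it (robot.tcp_to_grasp is the distance from the TCP to the grasp point, in m); z points along the fingers, y is the direction in which the jaws open and shut (so a half turn about z gives the same grasp; the last joint's range is limited). The gripper opens to 85 mm and grips with 20 to 120 N. Pads are 22 mm wide; open, the fingers measure 114 mm over their backs; the gripper's body (76 mm by 85 mm) begins 54 mm behind the grasp point. The pads swing forward as they close: fully open they stand 13 mm farther back than shut.
Start: joints at [0.105, 0.507, -0.238, 1.5, 0.126, 1.149, -0.155], TCP at [0.625, -0, 0.231] pointing down, gripper open.
Joint ranges: [-3.08, 3.08], [-0.24, 2.05], [-1.43, 1.35], [0, 2.5], [-1.52, 4.66], [0.17, 1.96], [-2.89, 2.89]. Speed limits (rad/s): [2.39, 2.39, 3.14, 3.14, 3.14, 3.14, 3.14].

## Interface

Orientations are given as a rotation vector (axis times angle).
In Python, from rig import robot gives the robot as it stands.
- The arm moves only by the shell command python3 -m pendant 'ROWS'. ROWS is JSON, a list that holds one entry, the list of rows, each a list of 7 numbers: the shift along the tool's x, y, z in mm, then the turn, a rotation vector about the tool's x, y, z in degrees, then the gripper command: -1 is fully open, 1 is shut, values between are in proportion. A call has 1 to 12 rows; each row shifts and turns the commanded pose from where the row before left it, along the tool's axes as they then stand; what a row does not reach is not made up. A row lasts 1/12 s, in which the tool goes at most 41.7 mm and 7.16 degrees, less where a joint would pass 70% of its speed; a pose out of reach is approached as far as the arm can. A call is refused whole if a number of a shift passes 41.7 or a number of a turn 7.16, either way. A call with a gripper value outside its range is refused whole. The fingers move at their own pace and stop on an object; the grip force is fixed at half the most. Time passes only in rows, so rows that do not move let the fingers close. It gives the time, the measured TCP pose, the force and the opening at its end, in the units of the state.
- robot.observe(): the state, without advancing time (a new reading comes with each control period).
- robot.get_image(name): name is "scene" or "side" or "wrist"; returns the picture (400x640x3 uint8, blue, green, red); there is no depth.
- robot.get_calibration(name): a dict with "fx", "fy", "cx", "cy" (pixels), "k1" (the pictures are not rectified: a ray, as slopes to the right and down, at radius r is drawn at 1 + k1 r^2 times it, then the intrinsics apply), "rvec" (rotation vector, rad) and "tvec" (3), from world to camera coordinates, as OpenCV has them. Camera axes: x right, y down, z forward; pixel columns grow to the right and rows downward; lengths in m; the calibration is good to about 2 mm. A picture is of the moment at which its call begins: read the wrist's pose just before it. get_calibration takes no time and is no camera call; for the wrist camera it gives the pose at the moment of the call.
- robot.hand_in(): hands the job in, once; it reports no verdict.
The state is a dict: "clock": time; "qpos": joint angles; "joint_vel": joint speeds; "tau": joint torques, N m; "eef_pos": TCP position; "ee_rot": TCP orientation; "force": force on the tool from outside, world axes, zero at the start; "wrist_torque": the same for the moment, N m; "grip_width": opening from 0.0 (shut) to 1.0 (fully open).
Only numpy, scipy, OpenCV 4.12 (cv2) and the standard library are available. Lean on these libraries where they do the work, as an engineer would, in place of code of your own. Each camera call takes 0.05 s, during which the arm holds its last target. There are 200 camera calls.

## Working session

There is one attempt and no reset: what is moved stays moved. The work goes in short steps, Python scripts to look and compute and a shell command to move; the robot and the scene stay as the last step left them, time stands still between calls to the robot, and variables do not carry over. Pictures are saved under pics/ and viewed, about 8 in all and at most 12, crops included, and the job is handed in when it is done.

```bash
mkdir -p pics; cat > h.py <<'E'
import numpy as np, cv2
from scipy.spatial.transform import Rotation as R
from rig import robot
def ray(c,uv):
    k=np.array([[c['fx'],0,c['cx']],[0,c['fy'],c['cy']],[0,0,1.]])
    x,y=(uv[0]-c['cx'])/c['fx'],(uv[1]-c['cy'])/c['fy']
    a,b=x,y
    for _ in range(20):
        s=1+c['k1']*(a*a+b*b); a,b=x/s,y/s
    M=R.from_rotvec(np.ravel(c['rvec'])).as_matrix(); t=np.ravel(c['tvec'])
    return -M.T@t, M.T@np.array([a,b,1])
def onz(c,uv,z):
    o,d=ray(c,uv); return o+d*(z-o[2])/d[2]
def proj(c,P):
    M=R.from_rotvec(np.ravel(c['rvec'])).as_matrix(); q=(M@np.atleast_2d(P).T).T+np.ravel(c['tvec'])
    a=q[:,:2]/q[:,2:]; a=a*(1+c['k1']*(a**2).sum(1,keepdims=True))
    return a*[c['fx'],c['fy']]+[c['cx'],c['cy']]
E
python3 - <<'E'
from h import *
for n in ('scene','side'):
    cv2.imwrite(f'pics/{n}0.png',robot.get_image(n)); c=robot.get_calibration(n); print(n,ray(c,(320,200)))
s=robot.observe(); print(s['eef_pos'],s['ee_rot'],s['force'],s['grip_width'],robot.tcp_to_grasp)
E
```

```text
scene (array([-0.34147402,  0.56378693,  1.01304072]), array([ 0.65323835, -0.40388458, -0.64044674]))
side (array([ 0.62681372, -1.17408187,  1.08182439]), array([-0.03337906,  0.77626329, -0.62969326]))
[ 6.24555995e-01 -8.13926459e-05  2.30512280e-01] [-2.22062815e+00 -2.22072920e+00  1.82602209e-03] [-0.98814344 -0.49103221 -0.18548626] 1.0030869891607257 0.0187
```

View pics/scene0.png

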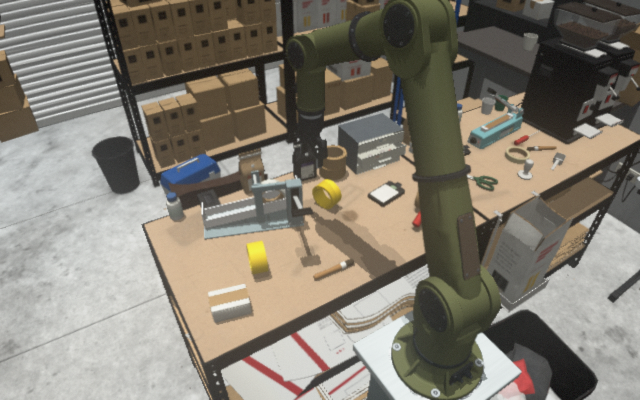

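View pics/side0.png

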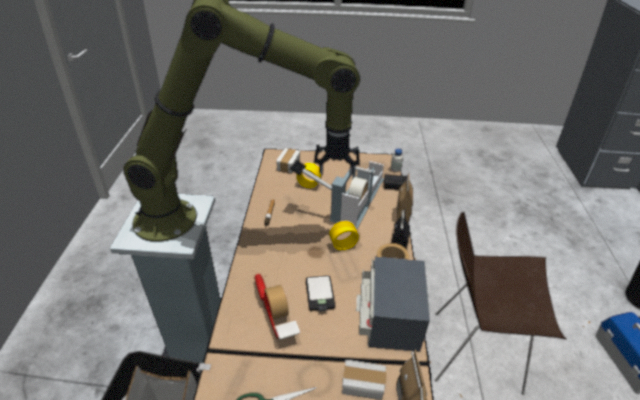

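```bash
python3 - <<'E'
import cv2,numpy as np
a=cv2.imread('pics/scene0.png')[145:285,190:350]; b=cv2.imread('pics/side0.png')[140:260,270:430]
a=cv2.resize(a,None,fx=4.5,fy=4.5,interpolation=2)[:600];b=cv2.resize(b,None,fx=5,fy=5,interpolation=2)
cv2.imwrite('pics/c1.png',a);cv2.imwrite('pics/c2.png',b)
E
```

```text
(no output)
```

View pics/c1.png

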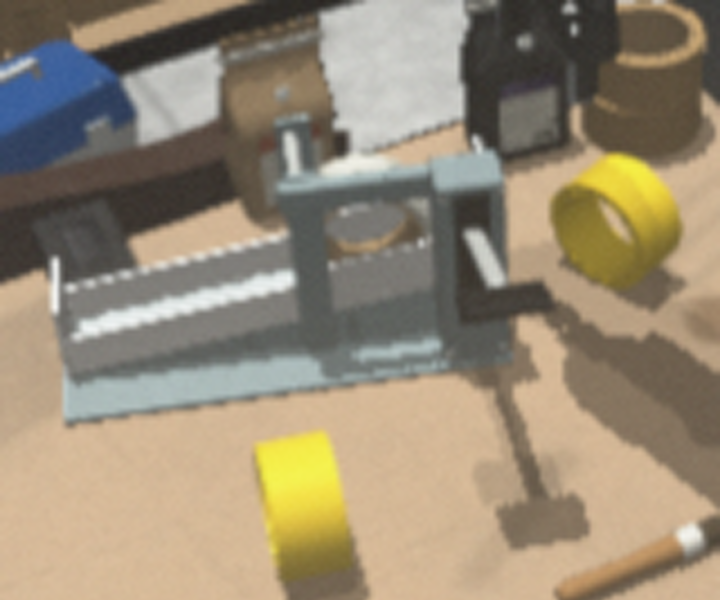

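View pics/c2.png

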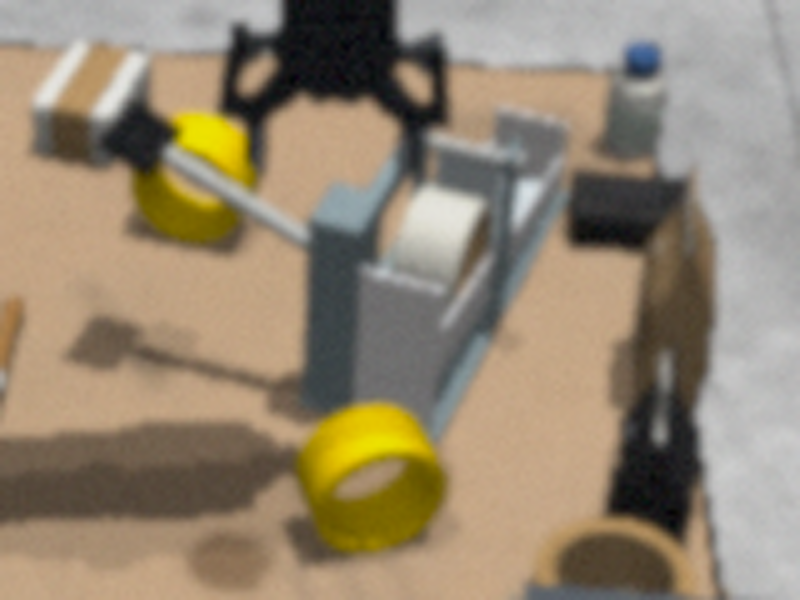

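```bash
python3 - <<'E'
from h import *
c=robot.get_calibration('scene');s=robot.get_calibration('side')
f=lambda x,y:(190+x/4.5,145+y/4.5); g=lambda x,y:(270+x/5,140+y/5)
A=onz(c,f(68,420),0);B=onz(c,f(510,360),0);print(A,B,np.linalg.norm(A-B))
print('housing bl side',onz(s,g(303,400),0), 'tops',onz(c,f(433,180),.173),onz(c,f(498,187),.173),onz(s,g(313,222),.173),onz(s,g(360,230),.173),onz(s,g(328,185),.173))
u=(A-B)/np.linalg.norm(A-B); yaw=np.arctan2(-u[0],u[1]); print('yaw',yaw)
print('pad',onz(c,f(515,298),.187),onz(s,g(140,133),.187))
o1,d1=ray(c,f(515,298));o2,d2=ray(s,g(140,133))
t=np.linalg.lstsq(np.c_[d1,-d2],o2-o1,rcond=None)[0];print(o1+t[0]*d1,o2+t[1]*d2)
for nm,P in (('A',A),('B',B)):
    pass
ex=np.array([np.cos(yaw),np.sin(yaw),0])
O=(A-190e-3*u+73e-3*ex + B+145e-3*u+73e-3*ex)/2; print('origin',O)
print('pad pred',O+ex*(-.060-.16*np.cos(.38))+u*(-.118)+[0,0,.189])
E
```

```text
[0.72073803 0.35228988 0.        ] [0.60831204 0.04264783 0.        ] 0.32942040398849926
housing bl side [0.61511023 0.04562464 0.        ] tops [0.63311323 0.08608926 0.173     ] [0.60262139 0.051281   0.173     ] [0.61686442 0.03432958 0.173     ] [0.64918123 0.02781067 0.173     ] [0.62588026 0.07823239 0.173     ]
yaw -0.3482828177107691
pad [0.48144278 0.10730658 0.187     ] [0.49071333 0.11111242 0.187     ]
[0.48450506 0.1056079  0.1839261 ] [0.49090494 0.10930301 0.18825981]
origin [0.72546323 0.151406   0.        ]
pad pred [0.48912884 0.11167793 0.189     ]
```

White roll in hopper at side (358,187), leaning on the lid, is the one. The yellow rolls at scene (258,258) and (327,194) are look-alikes. The lever paddle is the black plate at scene (304,212) / side (298,167), and it agrees with the housing pose to within about 1 cm. Pad is about (0.488, 0.110, 0.189). Moving above it with the fingers shut.

```bash
python3 -m pendant '[[[14,-17,0,0,0,0,1],[14,-17,0,0,0,0,1],[14,-17,0,0,0,0,1],[14,-17,0,0,0,0,1],[14,-17,0,0,0,0,1],[14,-17,0,0,0,0,1],[13,-17,0,0,0,0,1],[13,-17,0,0,0,0,1],[0,0,0,0,0,0,1],[0,0,0,0,0,0,1],[0,0,0,0,0,0,1]]]'
python3 - <<'E'
from h import *
c=robot.get_calibration('wrist'); w=robot.get_image('wrist'); s=robot.get_image('side')
print(robot.observe()['force'],robot.observe()['grip_width'])
s=cv2.resize(s[140:240,270:398],(640,500)); cv2.imwrite('pics/w1.png',np.vstack([w[:300],s[:290]]))
sd=robot.get_calibration('side')
print('pad pred in wrist',proj(c,[[.488,.110,.189]]),'tcp',proj(c,[robot.observe()['eef_pos']]))
E
```

```text
clock: 1.02
eef_pos: [0.4894, 0.1095, 0.2312]
ee_rot: [2.221, 2.221, -0.0]
force: [0.5, -0.8, -0.1]
grip_width: 0.0
[0.40061236 0.86641959 0.58471551] -0.0010601532028550523
pad pred in wrist [[313.94312725 228.6542139 ]] tcp [[316.67991392 259.6535608 ]]
```

View pics/w1.png

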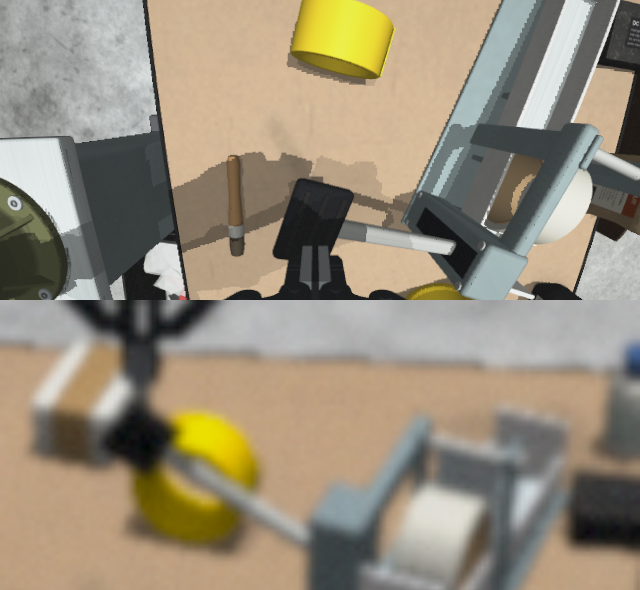

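The fingertips stand over the paddle, whose centre is at wrist px (314,222) against a predicted (314,229), so about 4 mm off. Start pressing along the arc.

```bash
python3 -m pendant '[[[2,0,8,0,0,0,1],[2,0,8,0,0,0,1],[0,0,8,0,0,0,1],[0,0,6,0,0,0,1],[0,0,6,0,0,0,1],[0.4,-1.2,6,0,0,0,1],[0.4,-1.2,6,0,0,0,1],[0.4,-1.2,6,0,0,0,1],[0.4,-1.2,6,0,0,0,1],[0.4,-1.2,6,0,0,0,1],[0.4,-1.2,6,0,0,0,1],[0.4,-1.2,6,0,0,0,1]]]'
python3 - <<'E'
from h import *
c=robot.get_calibration('wrist'); w=robot.get_image('wrist'); s=robot.get_image('side')
s=cv2.resize(s[140:240,270:398],(640,500)); cv2.imwrite('pics/w2.png',np.vstack([w[:300],s[:290]]))
E
```

```text
clock: 2.12
eef_pos: [0.4805, 0.117, 0.1528]
ee_rot: [-2.221, -2.222, -0.0]
force: [0.2, 0.3, 1.8]
grip_width: 0.0
```

View pics/w2.png

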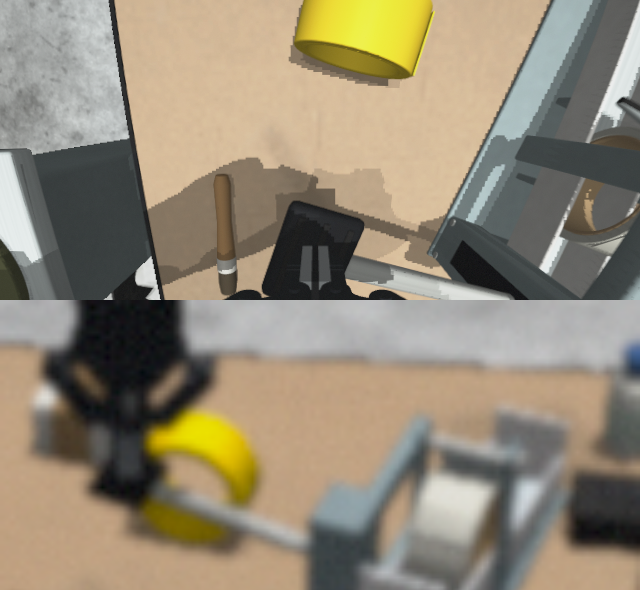

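Fingertips sit well inside the paddle and the lever follows. Continue down.

```bash
python3 -m pendant '[[[0.4,-1.2,6,0,0,0,1],[0.3,-0.6,6,0,0,0,1],[0,0,6,0,0,0,1],[0,0,6,0,0,0,1],[0,0.3,6,0,0,0,1],[0,0.5,6,0,0,0,1],[-0.2,0.7,6,0,0,0,1],[-0.3,0.9,6,0,0,0,1],[-0.4,1.2,6,0,0,0,1],[-0.4,1.2,6,0,0,0,1],[-0.4,1.2,5,0,0,0,1],[-0.4,1.2,4,0,0,0,1]]]'
python3 -m pendant '[[[0,0,2,0,0,0,1],[0,0,2,0,0,0,1],[0,0,0,0,0,0,1]]]'
```

```text
clock: 3.22
eef_pos: [0.4857, 0.1154, 0.0835]
ee_rot: [-2.221, -2.221, 0.001]
force: [-3.4, 1.5, 2.2]
grip_width: -0.002
clock: 3.47
eef_pos: [0.4865, 0.1152, 0.0802]
ee_rot: [2.221, 2.221, 0.001]
force: [-0.8, -1.0, 4.2]
grip_width: -0.001
```

```bash
python3 -m pendant '[[[0,0,1.5,0,0,0,1],[0,0,1.5,0,0,0,1],[0,0,0,0,0,0,1]]]'
python3 -m pendant '[[[0,0,1,0,0,0,1],[0,0,1,0,0,0,1],[0,0,0,0,0,0,1]]]'
```

```text
clock: 3.72
eef_pos: [0.4869, 0.1151, 0.0787]
ee_rot: [2.221, 2.219, 0.002]
force: [-5.0, -2.0, 16.9]
grip_width: 0.002
clock: 3.97
eef_pos: [0.4872, 0.1151, 0.0781]
ee_rot: [2.22, 2.219, 0.004]
force: [-7.7, -2.9, 33.7]
grip_width: -0.0
```

At the stop (force climbs at z 0.079). Ease 1 mm, hold and wait for the roll.

```bash
python3 -m pendant '[[[0,0,-1,0,0,0,1],[0,0,0,0,0,0,1],[0,0,0,0,0,0,1],[0,0,0,0,0,0,1],[0,0,0,0,0,0,1],[0,0,0,0,0,0,1],[0,0,0,0,0,0,1],[0,0,0,0,0,0,1],[0,0,0,0,0,0,1],[0,0,0,0,0,0,1],[0,0,0,0,0,0,1],[0,0,0,0,0,0,1]]]'
python3 - <<'E'
from h import *
a=robot.get_image('scene'); s=robot.get_image('side')
s=cv2.resize(s[140:240,270:398],(640,500),interpolation=2);a=cv2.resize(a[150:250,190:350],(640,400))
cv2.imwrite('pics/w3.png',np.vstack([a[:310],s[:290]]))
E
```

```text
clock: 4.97
eef_pos: [0.487, 0.1151, 0.0785]
ee_rot: [2.22, 2.219, 0.003]
force: [-6.0, -3.0, 25.4]
grip_width: -0.002
```

View pics/w3.png

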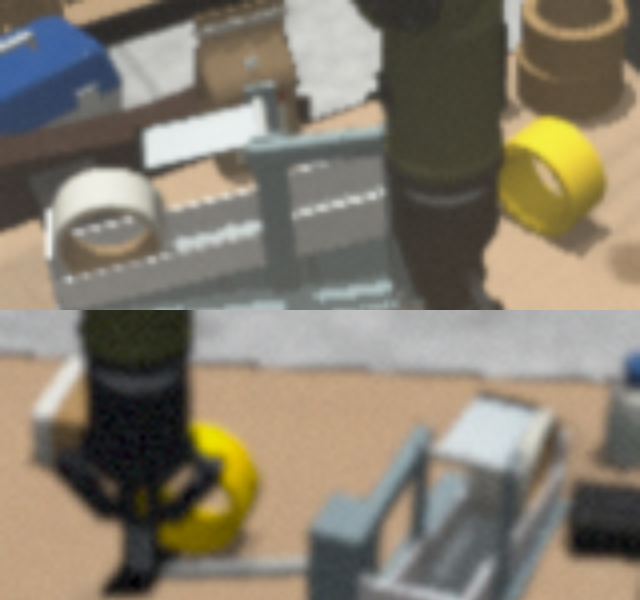

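The roll is lying at the tray end (scene crop (105,225), behind the end stop) and the lid is level. Hold for one more second, then ease up slowly.

```bash
python3 -m pendant '[[[0,0,0,0,0,0,1],[0,0,0,0,0,0,1],[0,0,0,0,0,0,1],[0,0,0,0,0,0,1],[0,0,0,0,0,0,1],[0,0,0,0,0,0,1],[0,0,0,0,0,0,1],[0,0,0,0,0,0,1],[0,0,0,0,0,0,1],[0,0,0,0,0,0,1],[0,0,0,0,0,0,1],[0,0,0,0,0,0,1]]]'
python3 -m pendant '[[[0,0,-1,0,0,0,1],[0,0,-1,0,0,0,1],[0.1,-0.3,-2,0,0,0,1],[0.1,-0.3,-2,0,0,0,1],[0.1,-0.3,-2,0,0,0,1],[0.1,-0.3,-2,0,0,0,1],[0.1,-0.3,-2,0,0,0,1],[0.1,-0.3,-2,0,0,0,1],[0.1,-0.3,-2,0,0,0,1],[0.1,-0.3,-2,0,0,0,1],[0.1,-0.3,-2,0,0,0,1],[0.1,-0.3,-2,0,0,0,1]]]'
python3 -m pendant '[[[0.1,-0.3,-2,0,0,0,1],[0.1,-0.3,-2,0,0,0,1],[0.1,-0.3,-2,0,0,0,1],[0.1,-0.3,-2,0,0,0,1],[0.1,-0.3,-2,0,0,0,1],[0.1,-0.3,-2,0,0,0,1],[0.1,-0.3,-2,0,0,0,1],[0.1,-0.3,-2,0,0,0,1],[0.1,-0.3,-2,0,0,0,1],[0.1,-0.3,-2,0,0,0,1],[0.1,-0.3,-2,0,0,0,1],[0.1,-0.3,-2,0,0,0,1]]]'
```

```text
clock: 6.07
eef_pos: [0.487, 0.1151, 0.0785]
ee_rot: [2.22, 2.219, 0.003]
force: [-6.1, -3.0, 24.1]
grip_width: -0.0
clock: 7.07
eef_pos: [0.4826, 0.1165, 0.0984]
ee_rot: [-2.221, -2.221, 0.001]
force: [-3.4, 0.3, 1.8]
grip_width: -0.001
clock: 8.07
eef_pos: [0.4803, 0.1174, 0.1227]
ee_rot: [2.221, 2.22, 0.002]
force: [1.7, -0.2, 2.3]
grip_width: 0.003
```

```bash
python3 -m pendant '[[[0,0,-2,0,0,0,1],[0,0,-2,0,0,0,1],[0,0,-2,0,0,0,1],[0,0,-2,0,0,0,1],[0,0,-2,0,0,0,1],[0,0,-2,0,0,0,1],[-0.1,0.2,-2,0,0,0,1],[-0.1,0.2,-2,0,0,0,1],[-0.1,0.2,-2,0,0,0,1],[-0.1,0.2,-2,0,0,0,1],[-0.1,0.2,-2,0,0,0,1],[-0.1,0.2,-2,0,0,0,1]]]'
python3 -m pendant '[[[-0.1,0.5,-1.5,0,0,0,1],[-0.1,0.5,-1.5,0,0,0,1],[-0.1,0.5,-1.5,0,0,0,1],[-0.1,0.5,-1.5,0,0,0,1],[-0.1,0.5,-1.5,0,0,0,1],[-0.1,0.5,-1.5,0,0,0,1],[-0.1,0.5,-1.5,0,0,0,1],[-0.1,0.5,-1.5,0,0,0,1],[-0.1,0.5,-1.5,0,0,0,1],[-0.1,0.5,-1.5,0,0,0,1],[-0.1,0.5,-1.5,0,0,0,1],[-0.1,0.5,-1.5,0,0,0,1]]]'
python3 -m pendant '[[[-0.1,0.4,-1.5,0,0,0,1],[-0.1,0.4,-1.5,0,0,0,1],[-0.1,0.4,-1.5,0,0,0,1],[-0.1,0.4,-1.5,0,0,0,1],[-0.1,0.4,-1.5,0,0,0,1],[-0.1,0.4,-1.5,0,0,0,1],[-0.1,0.4,-1.5,0,0,0,1],[-0.1,0.4,-1.5,0,0,0,1],[-0.1,0.4,-1.5,0,0,0,1],[-0.1,0.4,-1.5,0,0,0,1],[-0.1,0.4,-1.5,0,0,0,1],[-0.1,0.4,-1.5,0,0,0,1]]]'
```

```text
clock: 9.07
eef_pos: [0.4804, 0.1172, 0.1464]
ee_rot: [-2.221, -2.221, 0.0]
force: [0.2, 0.6, 2.3]
grip_width: -0.002
clock: 10.07
eef_pos: [0.4867, 0.1157, 0.1644]
ee_rot: [2.221, 2.221, -0.0]
force: [0.1, -0.2, 2.3]
grip_width: 0.001
clock: 11.07
eef_pos: [0.4917, 0.1146, 0.1825]
ee_rot: [2.221, 2.221, 0.001]
force: [0.2, -0.3, 0.3]
grip_width: 0.001
```

```bash
python3 -m pendant '[[[0,0,-1,0,0,0,1],[0,0,-1,0,0,0,1],[0,0,-1,0,0,0,1],[0,0,-1,0,0,0,1],[0,0,-1,0,0,0,1],[0,0,-1,0,0,0,1],[0,0,-1,0,0,0,1],[0,0,-1,0,0,0,1],[0,0,-1,0,0,0,1],[0,0,-1,0,0,0,1],[0,0,-1,0,0,0,1],[0,0,-1,0,0,0,1]]]'
python3 -m pendant '[[[0,0,-1,0,0,0,1],[0,0,-1,0,0,0,1],[0,0,-1,0,0,0,1],[0,0,-1,0,0,0,1],[0,0,-1,0,0,0,1],[0,0,-1,0,0,0,1],[0,0,-3,0,0,0,1],[0,0,-5,0,0,0,1],[0,0,-10,0,0,0,1],[0,0,-15,0,0,0,1],[0,0,-20,0,0,0,1],[0,0,-20,0,0,0,1]]]'
python3 -m pendant '[[[0,0,-10,0,0,0,1],[0,0,0,0,0,0,1],[0,0,0,0,0,0,1]]]'
python3 - <<'E'
from h import *
a=robot.get_image('scene'); s=robot.get_image('side');print(robot.observe()['force'])
s=cv2.resize(s[140:240,270:398],(640,500),interpolation=2);a=cv2.resize(a[150:250,190:350],(640,400))
cv2.imwrite('pics/w4.png',np.vstack([a[:310],s[:290]]))
E
```

```text
clock: 12.07
eef_pos: [0.4909, 0.1146, 0.1942]
ee_rot: [-2.221, -2.221, 0.001]
force: [0.5, -0.1, 0.1]
grip_width: -0.002
clock: 13.07
eef_pos: [0.4911, 0.1145, 0.2743]
ee_rot: [-2.221, -2.221, 0.001]
force: [0.7, -0.4, 0.3]
grip_width: 0.001
clock: 13.32
eef_pos: [0.4915, 0.1146, 0.2837]
ee_rot: [2.221, 2.221, 0.002]
force: [0.3, -0.7, -0.1]
grip_width: 0.006
[ 0.32668119 -0.03702433 -0.55398431]
```

View pics/w4.png

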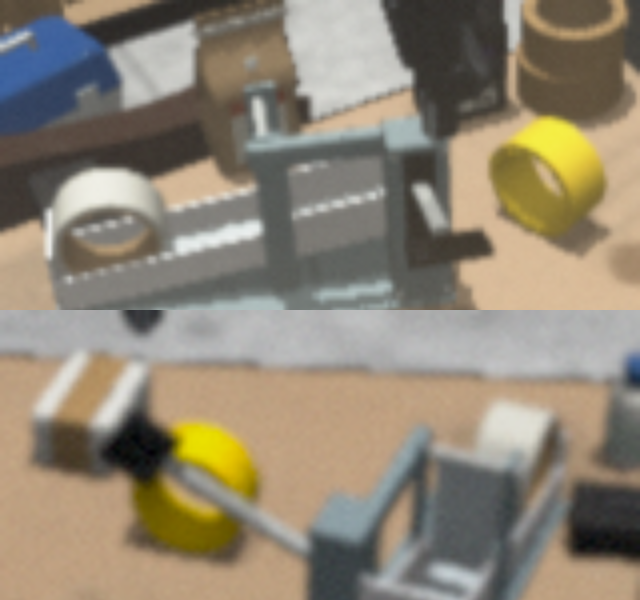

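The lever is up, the lid hangs shut and the roll is in the tray against the stop. The gripper is clear, about 95 mm above the paddle, so I'm handing in.

```bash
python3 -c "
from rig import robot
print(robot.hand_in())"
```

```text
the job is handed in; nothing more can be done
None
```

The roll is out of the dispenser and the job is handed in, finished at about 13.4 s of the 42 s allowed.

- **Pressing:** I pressed the lever down with shut fingertips until it met its stop. Vertical force there peaked at about 34 N, and I eased it to about 25 N. I held it about 2 s.
- **Roll:** The camera showed it lying at the tray's end stop with the lid lifted level.
- **Release:** I eased the lever up over about 5 s. The fingertips read about 2 N of spring force until the end of travel.
- **Last checks:** The final pictures showed the lever at rest, the lid shut and the roll in the tray. The yellow rolls and what else was in view looked unmoved. The tape gun and scale were outside the final crops, so I did not recheck them. The gripper stood about 95 mm above the paddle with no contact force.
- **Disagreement:** Force fell to near zero at z 0.183, about 10 mm below the 0.193 I expected for contact at rest. My estimated contact height could be off, or the force noise (about 1 N) could hide light contact. I took no picture at that moment and did not measure lid speed, so a soft close at the very end rests on the slow motion alone.

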